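# Free the mosaic press's pawl and lower the press

## Robot

A 6-joint arm with a two-finger parallel gripper is mounted at the origin on the work surface. World frame = base frame: x ahead of the robot, y to its left, z up, the work surface at z = 0. Lengths are in m, angles in degrees, forces in N, time in s.
With the tool pointing down it reaches from about 0.3 to 0.825 m from the base axis. Payload 5.4 kg.
Tool frame: the origin (TCP) lies at the very end of the fingers, on their centre line; the grasp point (between the pads) lies robot.hold_point_z behind it (robot.hold_point_z is the distance from the TCP to the grasp point, in m); z points along the fingers, y is the line along which they close (so a half turn about z gives the same grasp; the last joint's range is limited). The gripper opens to 92 mm and grips with 3 to 60 N. Pads are 20 mm wide; open, the fingers measure 128 mm over their backs; the gripper's body (75 mm by 189 mm) begins 69 mm behind the grasp point.
Start: joints at [-78.787, 9.076, 91.501, -0, 79.423, -12.038], TCP at [0.227, -0.528, 0.215] pointing down, gripper open.
Joint ranges: [-166.64, 166.64], [-54.1, 131.32], [10.49, 154.53], [-73.88, 253.88], [9.74, 151.15], [-171.62, 171.62]. Speed limits (degrees/s): [147.25, 147.25, 180, 180, 180, 180].

## Interface

Orientations are given as a 3x3 rotation matrix whose columns are the frame's x, y, z axes.
In Python, from bench import telemetry, imaging, workorder, robot gives the robot as it stands. The module is installed in compiled form; this text tells all that it offers.
- The arm moves only by the tool arm_command, never from a script. Its argument "plan" is a list of rows, each an object of numbers: "rx", "ry", "rz": the turn, a rotation vector about the tool's x, y, z in degrees; "tx", "ty", "tz": the shift along the tool's x, y, z in m; "hand": the finger opening in m, from 0 to 0.0919. In form: [{"rx": .., "ry": .., "rz": .., "tx": .., "ty": .., "tz": .., "hand": ..}, ...]. A call has 1 to 20 rows; each row shifts and turns the commanded pose from where the row before left it, along the tool's axes as they then stand; what a row does not reach is not made up. A row lasts 1/10 s, in which the tool goes at most 50 mm and 8.59 degrees, less where a joint would pass 70% of its speed; a pose out of reach is approached as far as the arm can. A call with a gripper value outside its range is refused whole. The fingers move at their own pace and stop on an object; the grip force is fixed at half the most. Time passes only in rows, so rows that do not move let the fingers close. It gives the time, the measured TCP pose, the force, the opening and the grip force at its end, in the units of the state.
- telemetry.sense(): the state, without advancing time (a new reading comes with each control period).
- imaging.capture(name): name is "scene" or "top" or "wrist"; returns the picture (480x640x3 uint8, blue, green, red); there is no depth.
- imaging.get_calibration(name): a dict with "fx", "fy", "cx", "cy" (pixels), "origin" and "orientation" of the camera in the world; the wrist camera has in their place "mount" (4x4, takes a point from camera to tool coordinates, whose origin is the TCP and whose axes are the flange's). Camera axes: x right, y down, z forward; pixel columns grow to the right and rows downward; lengths in m; the calibration is good to about 2 mm. A picture is of the moment at which its call begins: read the wrist's pose just before it. get_calibration takes no time and is no camera call.
- workorder.sign_off(): hands the job in; it is judged then, once.
The state is a dict: "t": time; "joint_positions": joint angles; "qvel": joint speeds; "effort": joint torques, N m; "eef_pos": TCP position; "orientation": TCP orientation; "ft_force": force on the tool from outside, world axes, zero at the start; "wrist_torque": the same for the moment, N m; "width": finger opening in m; "gripper_force": force on a finger pad.
Only numpy, scipy, OpenCV 4.12 (cv2) and the standard library are available. Lean on these libraries where they do the work, as an engineer would, in place of code of your own. Each camera call takes 0.05 s, during which the arm holds its last target. There are 200 camera calls.

## Task

The mosaic press on the bench is locked open by its ratchet pawl. Take the steel rod with the red sleeve, put one end under the pawl's yellow tab and flick the pawl up well clear of the teeth - only the rod may touch the pawl, not the gripper. Then gently push the press arm all the way down onto the slate tiles, and finish with the rod lying flat on the bench, let go.

Things in the scene. Friction and masses are not known exactly. Their poses are not given: they have to be found in the camera images.
- rod: Loose steel rod, 220 mm long, 10 mm round, with a red square sleeve 70 mm long, 18 mm wide and high around its middle; about 120 g; both ends alike. Origin at its very centre, x along the rod; it lies on the bench on its sleeve, centre 9 mm up. A wooden dowel and a yellow-handled screwdriver lie beside it and are not needed.
- lug: The brass pawl with its yellow lift tab: plate 46 mm (its x) by 40 mm (its y), 6 mm thick, sticking out level towards the robot (its -x). Origin at the plate's centre, 175 mm above the bench while engaged (underside 172 mm); below it is free space. The toothed wheel's face is 22 mm past the tab's centre in +x. Bring a rod end in from the -x side, along x, and raise it; 1 to 2 N lifts the tab.
- pawl (a joint): Hinge of the pawl, rad. 0 = nose down between the ratchet teeth (the start), arm locked; clear of the teeth above 0.15; at most 1.0. It turns about a level axis along the tab's x, 85 mm from the tab's centre on its -y side, so raising the tab 35 mm gives about 0.4. Stiff hinge: the pawl stays where it is left.
- press_arm (a joint): Hinge of the press arm, rad. 0 = arm level, the press block down on the tiles; it starts raised by 0.45 to 0.53 (handle end up to 270 mm high) and is blocked at 0.45 (it gives a little under force) until the pawl is lifted. Stiff hinge: the arm stays where it is left and takes only a few newtons on its handle to push down.
- handle (a point): Centre of the round wooden handle at the end of the press arm, 24 mm thick, 80 mm long along the arm (the point's y points outwards). The hinge axis is 253 mm back along -y, 110 mm above the bench; with the arm down the handle's centre is 110 mm up, its top 122 mm. A push straight down at the handle's starting place stays on the arm all the way.

How it is judged (in metres and radians):
On the way:
1. the rod lifts the pawl's tab (value of joint pawl above 0.12 rad and contact force between lug and rod above 0.1 N), for 0.02 s.
At the end, for the whole second after the job is handed in: The pawl is up by more than 0.2 rad, the press arm is down on the tiles (within 0.06 rad, about 15 mm at the handle), and the rod lies at rest on the bench (centre below 22 mm, level within 10 degrees) (value of joint pawl above 0.2 rad and value of joint press_arm below 0.06 rad and height (world z) of rod below 0.022 m and angle between rod's own x axis and vertical between 1.4 and 1.74 rad and linear speed of rod below 0.03 m/s); the robot touches nothing.
It fails at once if the gripper or robot arm touches the pawl (contact force between lug and the fingers above 0.5 N or contact force between lug and the arm above 0.5 N).
It fails at once if the press arm is slammed down (faster than 2.5 rad/s) (velocity of joint press_arm below -2.5 rad/s).
It also fails if it takes over 64 s, if anything falls off the work surface, if the arm or the gripper's body presses on something with over 40 N, if the wrist force passes 120 N, or if a joint passes its speed limit or range.

## Working session

There is one attempt and no reset: what is moved stays moved. The work goes in short steps, Python scripts to look and compute and a tool call to move; the robot and the scene stay as the last step left them, time stands still between calls to the robot, and variables do not carry over. Pictures are saved under pics/ and viewed, at most 10 in all, crops included, and the job is handed in when it is done.

Besides the shell and the picture viewer there is one more tool, called after "Emit:" as name(argument=value, ...) on one line, values as JSON. arm_command: Moves the arm, as the interface text tells. Its arguments: {"type":"object","properties":{"plan":{"type":"array","items":{"type":"object","properties":{"rx":{"type":"number"},"ry":{"type":"number"},"rz":{"type":"number"},"tx":{"type":"number"},"ty":{"type":"number"},"tz":{"type":"number"},"hand":{"type":"number"}}}}},"required":["plan"]}

```bash
mkdir -p pics; python3 - <<'E'
from bench import telemetry, imaging, robot
import cv2
s=telemetry.sense()
for k in s: print(k,s[k])
print(robot.hold_point_z)
for n in ("scene","top","wrist"):
    cv2.imwrite(f"pics/{n}0.png",imaging.capture(n)); print(n,imaging.get_calibration(n))
E
```

```text
t 0.0
joint_positions [-7.87871384e+01  9.11229344e+00  9.15721372e+01 -2.54912922e-05
  7.94225713e+01 -1.20367733e+01]
qvel [-0.10494475 -0.0770046   0.01812904 -0.00251426  0.01478366  0.04515809]
effort [-2.03348965e-03 -3.85567904e+01 -3.22112525e+01  7.00659631e-02
  3.80845426e-02 -1.26632917e-04]
eef_pos [ 0.22684019 -0.52768267  0.21362274]
orientation [[ 9.18793764e-01  3.94737744e-01 -3.63579982e-04]
 [ 3.94737720e-01 -9.18792020e-01  1.83180313e-03]
 [ 3.89027449e-04 -1.82656802e-03 -9.99998256e-01]]
ft_force [ 0.38990764  0.38909192 -0.09402622]
wrist_torque [-0.00717711  0.00362156  0.00275717]
gripper_force 0.0
width 0.09177839194483277
0.0187
scene {'fx': 467.172618166879, 'fy': 467.172618166879, 'cx': 315.7065425576451, 'cy': 240.17998050017584, 'origin': array([ 1.17636828, -0.02175437,  0.65005185]), 'orientation': array([[ 0.1089258 ,  0.63233214, -0.76700146],
       [ 0.99391461, -0.05655128,  0.09452882],
       [ 0.0163987 , -0.77263058, -0.63464405]])}
top {'fx': 462.23240653594615, 'fy': 462.23240653594615, 'cx': 314.97981816198643, 'cy': 238.64111479638854, 'origin': array([0.45265098, 0.06145025, 0.98070354]), 'orientation': array([[ 0.0080618 , -0.995044  ,  0.09910826],
       [-0.99993464, -0.00882531, -0.0072678 ],
       [ 0.00810644, -0.09904319, -0.99505012]])}
wrist {'fx': 364.60422988275656, 'fy': 364.60422988275656, 'cx': 324.47928730839675, 'cy': 242.7712790083943, 'mount': array([[-2.38904784e-04, -9.59170301e-01, -2.82829060e-01,
         7.95943080e-02],
       [ 9.99999877e-01, -1.05952455e-04, -4.85375537e-04,
         2.46088609e-04],
       [ 4.35591366e-04, -2.82829142e-01,  9.59170208e-01,
        -1.69972775e-01],
       [ 0.00000000e+00,  0.00000000e+00,  0.00000000e+00,
         1.00000000e+00]])}
```

View pics/scene0.png

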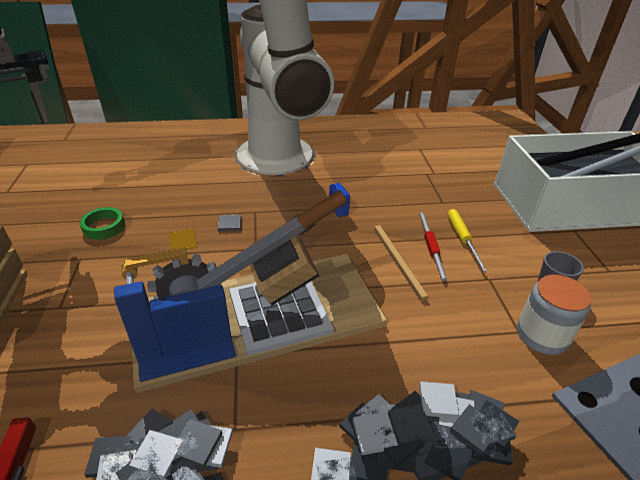

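View pics/top0.png

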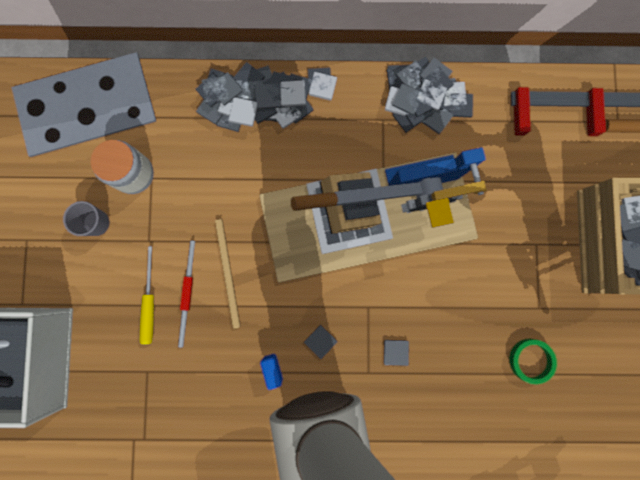

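The top view shows the rod from (192,240) to (181,346) with its sleeve at (186,293), the tab at (439,213), the handle from (294,203) to (337,200), and the board edges. In the scene view the tab is at (182,239), the handle at about (322,209) and the sleeve at (432,242). I'll segment these and compute positions.

```bash
cat > h.py <<'E'
import numpy as np, cv2
from bench import imaging
def ray(n,p):
    c=imaging.get_calibration(n); d=c['orientation']@np.array([(p[0]-c['cx'])/c['fx'],(p[1]-c['cy'])/c['fy'],1])
    return np.array(c['origin']),d/np.linalg.norm(d)
def onz(n,p,z):
    o,d=ray(n,p); return o+d*(z-o[2])/d[2]
def tri(a,pa,b,pb):
    o1,d1=ray(a,pa);o2,d2=ray(b,pb)
    t=np.linalg.lstsq(np.c_[d1,-d2],o2-o1,rcond=None)[0]
    return (o1+d1*t[0]+o2+d2*t[1])/2, np.linalg.norm(o1+d1*t[0]-o2-d2*t[1])
def blob(im,lo,hi,box):
    x0,y0,x1,y1=box; m=cv2.inRange(cv2.cvtColor(im,cv2.COLOR_BGR2HSV),lo,hi)
    k=np.zeros_like(m);k[y0:y1,x0:x1]=m[y0:y1,x0:x1]
    n,l,st,ce=cv2.connectedComponentsWithStats(k); i=1+np.argmax(st[1:,4])
    c=cv2.findContours((l==i).astype('uint8'),cv2.RETR_EXTERNAL,cv2.CHAIN_APPROX_NONE)[0][0]
    return ce[i],cv2.boxPoints(cv2.minAreaRect(c)),st[i,4]
E
python3 - <<'E'
from h import *
np.set_printoptions(precision=4,suppress=True)
T=cv2.imread('pics/top0.png');S=cv2.imread('pics/scene0.png')
tc,tb,a=blob(T,(22,150,80),(32,255,255),(420,190,456,235));print('tab top',tc,tb.tolist(),a)
for q in tb: print(onz('top',q,.178))
print('c',onz('top',tc,.178))
sc,sb,a=blob(S,(22,150,80),(32,255,255),(165,225,200,255));print('tab scene',sc,sb.tolist(),a, onz('scene',sc,.178), tri('top',tc,'scene',sc))
rc,rb,a=blob(T,(0,150,80),(6,255,255),(165,260,205,330));print('sleeve',rc,rb.tolist(),a,onz('top',rc,.018),[onz('top',q,.018) for q in rb])
for p in ((192,240),(181,346)): print('rod end',onz('top',p,.012))
sc,sb,a=blob(S,(0,150,80),(6,255,255),(415,220,450,265));print(sc,onz('scene',sc,.014))
print('handle end',tri('top',(293,203),'scene',(343,196)),'inner',tri('top',(337,200),'scene',(303,221)))
cr=[cv2.resize(T[170:250,255:495],None,fx=3.2,fy=3.2,interpolation=2),cv2.resize(S[180:280,105:355],(768,307),interpolation=2)]
cv2.imwrite('pics/c1.png',np.vstack([cr[0][:, :768],cr[1]]))
E
```

```text
tab top [439.5347 211.9931] [[425.24700927734375, 201.6117401123047], [448.01171875, 196.5529022216797], [453.705810546875, 222.1764373779297], [430.94110107421875, 227.2352752685547]] 576
[ 0.5999 -0.1383  0.178 ]
[ 0.6093 -0.1787  0.178 ]
[ 0.5638 -0.1877  0.178 ]
[ 0.5545 -0.1475  0.178 ]
c [ 0.5817 -0.1631  0.178 ]
tab scene [185.  230.5] [[185.0, 231.0], [185.0, 231.0], [185.0, 230.0], [185.0, 230.0]] 2 [ 0.5624 -0.1599  0.178 ] (array([ 0.5794, -0.1577,  0.1915]), np.float64(0.003291848284911341))
sleeve [185.9178 293.3026] [[179.45999145507812, 309.2200012207031], [182.9188232421875, 275.7846984863281], [192.23294067382812, 276.7481994628906], [188.77410888671875, 310.1835021972656]] 304 [0.4328 0.3199 0.018 ] [array([0.4002, 0.332 , 0.018 ]), array([0.4688, 0.3274, 0.018 ]), array([0.467 , 0.3081, 0.018 ]), array([0.3984, 0.3128, 0.018 ])]
rod end [0.544  0.3127 0.012 ]
rod end [0.3251 0.3278 0.012 ]
[431.5855 242.6026] [0.438  0.3198 0.014 ]
handle end (array([0.5834, 0.0922, 0.2449]), np.float64(0.00043793391046010883)) inner (array([0.5958, 0.0241, 0.2105]), np.float64(0.010023293279712202))
```

View pics/c1.png

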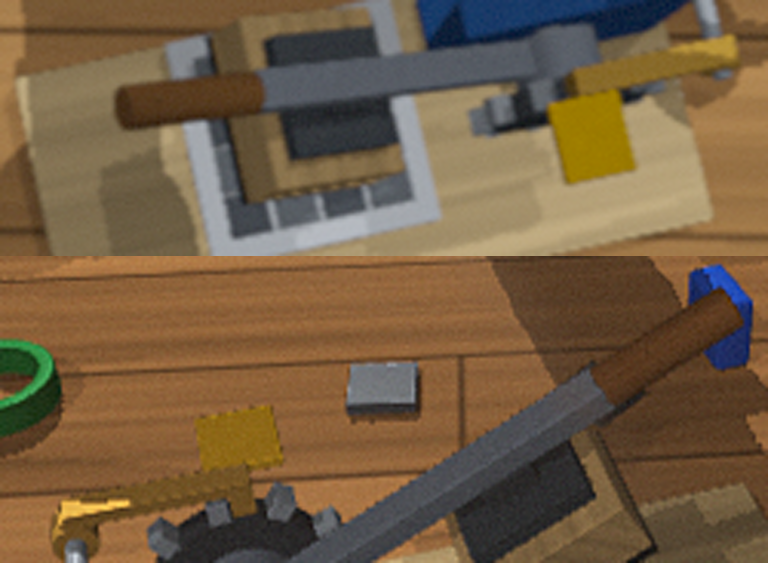

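The crop confirms the tab centre at about (0.582, -0.163), with tab-x yaw about 11.5°. The handle centre is at about (0.590, 0.057, 0.223). The rod is at (0.434, 0.320) with yaw about -4°. I'll move above the rod.

Emit:
arm_command(plan=[{"tx":0.029,"ty":-0.039},{"tx":0.029,"ty":-0.039},{"tx":0.029,"ty":-0.039},{"tx":0.029,"ty":-0.039},{"tx":0.029,"ty":-0.039},{"tx":0.029,"ty":-0.039},{"tx":0.029,"ty":-0.039},{"tx":0.029,"ty":-0.039},{"tx":0.029,"ty":-0.039},{"tx":0.029,"ty":-0.039},{"tx":0.029,"ty":-0.039},{"tx":0.029,"ty":-0.039},{"tx":0.029,"ty":-0.039},{"tx":0.029,"ty":-0.039},{"tx":0.029,"ty":-0.039},{"tx":0.029,"ty":-0.039},{"tx":0.029,"ty":-0.039},{"tx":0.029,"ty":-0.039},{"rz":8},{"rz":8}])

```text
schema error: expected keys rx, ry, rz, tx, ty, tz, hand
```

Emit:
arm_command(plan=[{"rz":5.5},{"rz":5.5},{},{}])

```text
schema error: expected keys rx, ry, rz, tx, ty, tz, hand
```

```bash
cat >> h.py <<'E'
from bench import telemetry
def wz(s,p,z):
    c=imaging.get_calibration('wrist');M=np.array(c['mount']);R=np.array(s['orientation'])
    o=np.array(s['eef_pos'])+R@M[:3,3]; d=R@M[:3,:3]@np.array([(p[0]-c['cx'])/c['fx'],(p[1]-c['cy'])/c['fy'],1])
    return o+d*(z-o[2])/d[2]
def togo(s,target,yaw=None):
    R=np.array(s['orientation']); print('pos',s['eef_pos'],'yaw',np.degrees(np.arctan2(R[1,0],R[0,0])),'t',s['t'],'zax',R[:,2])
    print('tool shift',R.T@(np.array(target)-s['eef_pos']))
np.set_printoptions(precision=4,suppress=True)
E
python3 - <<'E'
from h import *
s=telemetry.sense();im=imaging.capture('wrist');cv2.imwrite('pics/w1.png',im)
c,b,a=blob(im,(0,150,80),(6,255,255),(0,0,640,480))
print(c,b.tolist(),a); q=[wz(s,p,.018) for p in b]; print(q,np.mean(q,axis=0))
togo(s,np.mean(q,axis=0))
E
```

```text
Traceback (most recent call last):
  File "h.py", line 15, in blob
    n,l,st,ce=cv2.connectedComponentsWithStats(k); i=1+np.argmax(st[1:,4])
                                                       ~~~~~~~~~^^^^^^^^^^
ValueError: attempt to get argmax of an empty sequence
```

View pics/w1.png

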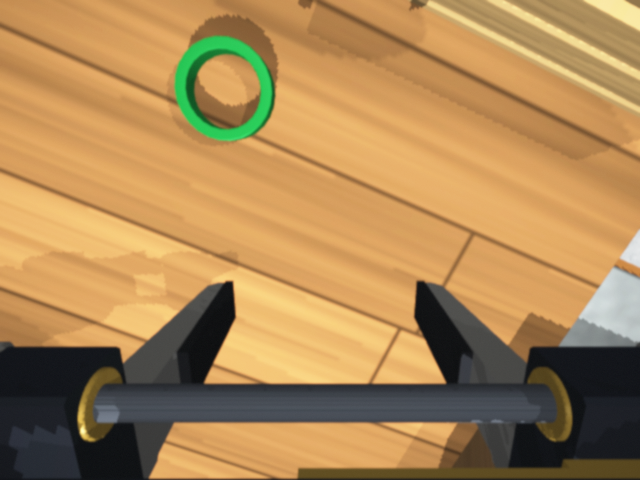

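The moves were refused because every row needs all seven keys, so the arm is still at its start. The wrist picture shows only the green ring at (225,88) and the fingers. I'll resend with full rows.

Emit:
arm_command(plan=[{"rx":0,"ry":0,"rz":0,"tx":0.029,"ty":-0.039,"tz":0,"hand":0.0919},{"rx":0,"ry":0,"rz":0,"tx":0.029,"ty":-0.039,"tz":0,"hand":0.0919},{"rx":0,"ry":0,"rz":0,"tx":0.029,"ty":-0.039,"tz":0,"hand":0.0919},{"rx":0,"ry":0,"rz":0,"tx":0.029,"ty":-0.039,"tz":0,"hand":0.0919},{"rx":0,"ry":0,"rz":0,"tx":0.029,"ty":-0.039,"tz":0,"hand":0.0919},{"rx":0,"ry":0,"rz":0,"tx":0.029,"ty":-0.039,"tz":0,"hand":0.0919},{"rx":0,"ry":0,"rz":0,"tx":0.029,"ty":-0.039,"tz":0,"hand":0.0919},{"rx":0,"ry":0,"rz":0,"tx":0.029,"ty":-0.039,"tz":0,"hand":0.0919},{"rx":0,"ry":0,"rz":0,"tx":0.029,"ty":-0.039,"tz":0,"hand":0.0919},{"rx":0,"ry":0,"rz":0,"tx":0.029,"ty":-0.039,"tz":0,"hand":0.0919},{"rx":0,"ry":0,"rz":0,"tx":0.029,"ty":-0.039,"tz":0,"hand":0.0919},{"rx":0,"ry":0,"rz":0,"tx":0.029,"ty":-0.039,"tz":0,"hand":0.0919},{"rx":0,"ry":0,"rz":0,"tx":0.029,"ty":-0.039,"tz":0,"hand":0.0919},{"rx":0,"ry":0,"rz":0,"tx":0.029,"ty":-0.039,"tz":0,"hand":0.0919},{"rx":0,"ry":0,"rz":0,"tx":0.029,"ty":-0.039,"tz":0,"hand":0.0919},{"rx":0,"ry":0,"rz":0,"tx":0.029,"ty":-0.039,"tz":0,"hand":0.0919},{"rx":0,"ry":0,"rz":0,"tx":0.029,"ty":-0.039,"tz":0,"hand":0.0919},{"rx":0,"ry":0,"rz":0,"tx":0.029,"ty":-0.039,"tz":0,"hand":0.0919},{"rx":0,"ry":0,"rz":8,"tx":0,"ty":0,"tz":0,"hand":0.0919},{"rx":0,"ry":0,"rz":8,"tx":0,"ty":0,"tz":0,"hand":0.0919}])

```text
t: 2.2
eef_pos: [0.429, 0.324, 0.2137]
orientation: [[0.992, 0.123, -0.002], [0.123, -0.992, -0.001], [-0.002, 0.001, -1.0]]
ft_force: [0.2, -0.7, 0.1]
width: 0.0916
gripper_force: 0.0
```

Emit:
arm_command(plan=[{"rx":0,"ry":0,"rz":5.5,"tx":0,"ty":0,"tz":0,"hand":0.0919},{"rx":0,"ry":0,"rz":5.5,"tx":0,"ty":0,"tz":0,"hand":0.0919},{"rx":0,"ry":0,"rz":0,"tx":0,"ty":0,"tz":0,"hand":0.0919},{"rx":0,"ry":0,"rz":0,"tx":0,"ty":0,"tz":0,"hand":0.0919}])

```text
t: 2.6
eef_pos: [0.4293, 0.3227, 0.2144]
orientation: [[0.998, -0.063, -0.0], [-0.063, -0.998, -0.0], [-0.0, 0.0, -1.0]]
ft_force: [0.4, -0.4, -0.1]
width: 0.0922
gripper_force: 0.0
```

```bash
python3 - <<'E'
from h import *
s=telemetry.sense();im=imaging.capture('wrist');cv2.imwrite('pics/w2.png',im)
togo(s,(.434,.320,.003))
c,b,a=blob(im,(0,150,80),(6,255,255),(0,0,640,480))
print(c,b.tolist(),a); q=[wz(s,p,.018) for p in b]; print(q,np.mean(q,axis=0))
E
```

```text
pos [0.4293 0.3227 0.2144] yaw -3.6232070205608933 t 2.6 zax [-0.0003 -0.0001 -1.    ]
tool shift [0.0049 0.0024 0.2114]
[325.4576 211.3693] [[317.0, 245.0], [317.0, 177.0], [334.0, 177.0], [334.0, 245.0]] 1132
[array([0.399 , 0.3322, 0.018 ]), array([0.4695, 0.3273, 0.018 ]), array([0.4684, 0.3104, 0.018 ]), array([0.3979, 0.3144, 0.018 ])] [0.4337 0.3211 0.018 ]
```

Emit:
arm_command(plan=[{"rx":0,"ry":0,"rz":0,"tx":0.0045,"ty":0.0015,"tz":0.045,"hand":0.05},{"rx":0,"ry":0,"rz":0,"tx":0,"ty":0,"tz":0.045,"hand":0.05},{"rx":0,"ry":0,"rz":0,"tx":0,"ty":0,"tz":0.045,"hand":0.05},{"rx":0,"ry":0,"rz":0,"tx":0,"ty":0,"tz":0.035,"hand":0.05},{"rx":0,"ry":0,"rz":0,"tx":0,"ty":0,"tz":0.02,"hand":0.05},{"rx":0,"ry":0,"rz":0,"tx":0,"ty":0,"tz":0.012,"hand":0.05},{"rx":0,"ry":0,"rz":0,"tx":0,"ty":0,"tz":0.0084,"hand":0.05},{"rx":0,"ry":0,"rz":0,"tx":0,"ty":0,"tz":0,"hand":0.05},{"rx":0,"ry":0,"rz":0,"tx":0,"ty":0,"tz":0,"hand":0.01},{"rx":0,"ry":0,"rz":0,"tx":0,"ty":0,"tz":0,"hand":0.01},{"rx":0,"ry":0,"rz":0,"tx":0,"ty":0,"tz":0,"hand":0.01},{"rx":0,"ry":0,"rz":0,"tx":0,"ty":0,"tz":0,"hand":0.01},{"rx":0,"ry":0,"rz":0,"tx":0,"ty":0,"tz":0,"hand":0.01},{"rx":0,"ry":0,"rz":0,"tx":0,"ty":0,"tz":0,"hand":0.01}])

```text
t: 4.05
eef_pos: [0.4342, 0.3212, 0.0047]
orientation: [[0.998, -0.065, 0.001], [-0.065, -0.998, 0.0], [0.001, -0.0, -1.0]]
ft_force: [-1.0, -0.8, 4.5]
width: 0.0173
gripper_force: 30.0
```

Grasped. I'll carry the rod to the front of the tab.

Emit:
arm_command(plan=[{"rx":0,"ry":0,"rz":0,"tx":0,"ty":0,"tz":-0.03,"hand":0.01},{"rx":0,"ry":0,"rz":0,"tx":0,"ty":0,"tz":-0.045,"hand":0.01},{"rx":0,"ry":0,"rz":0,"tx":0,"ty":0,"tz":-0.045,"hand":0.01},{"rx":0,"ry":0,"rz":0,"tx":-0.035,"ty":0.0325,"tz":-0.01,"hand":0.01},{"rx":0,"ry":0,"rz":0,"tx":-0.035,"ty":0.0325,"tz":0,"hand":0.01},{"rx":0,"ry":0,"rz":0,"tx":0.003,"ty":0.044,"tz":0,"hand":0.01},{"rx":0,"ry":0,"rz":0,"tx":0.003,"ty":0.044,"tz":0,"hand":0.01},{"rx":0,"ry":0,"rz":0,"tx":0.003,"ty":0.044,"tz":0,"hand":0.01},{"rx":0,"ry":0,"rz":0,"tx":0.003,"ty":0.044,"tz":0,"hand":0.01},{"rx":0,"ry":0,"rz":0,"tx":0.003,"ty":0.044,"tz":0,"hand":0.01},{"rx":0,"ry":0,"rz":0,"tx":0.003,"ty":0.044,"tz":0,"hand":0.01},{"rx":0,"ry":0,"rz":0,"tx":0.003,"ty":0.044,"tz":0,"hand":0.01},{"rx":0,"ry":0,"rz":0,"tx":0.003,"ty":0.044,"tz":0,"hand":0.01},{"rx":0,"ry":0,"rz":0,"tx":0.003,"ty":0.044,"tz":0,"hand":0.01},{"rx":0,"ry":0,"rz":0,"tx":0.003,"ty":0.044,"tz":0,"hand":0.01},{"rx":0,"ry":0,"rz":-7.6,"tx":0,"ty":0,"tz":0,"hand":0.01},{"rx":0,"ry":0,"rz":-7.6,"tx":0,"ty":0,"tz":0,"hand":0.01},{"rx":0,"ry":0,"rz":0,"tx":0,"ty":0,"tz":0,"hand":0.01},{"rx":0,"ry":0,"rz":0,"tx":0,"ty":0,"tz":0,"hand":0.01}])

```text
t: 5.95
eef_pos: [0.3607, -0.18, 0.1339]
orientation: [[0.981, 0.196, -0.0], [0.196, -0.981, 0.0], [-0.0, -0.0, -1.0]]
ft_force: [-0.7, 0.2, -1.8]
width: 0.0179
gripper_force: 30.0
```

```bash
python3 - <<'E'
from h import *
s=telemetry.sense();im=imaging.capture('wrist')
T=imaging.capture('top')
togo(s,(.405,-.199,.1405))
cv2.imwrite('pics/w3.png',np.vstack([cv2.resize(im,(400,300)),cv2.resize(T[150:390,300:620],(400,300))]))
c,b,a=blob(im,(22,150,60),(32,255,255),(200,0,450,250)); print(c,b.tolist(),a); q=[wz(s,p,.178) for p in b]; print(q,np.mean(q,axis=0))
E
```

```text
pos [ 0.3607 -0.18    0.1339] yaw 11.282563864624416 t 5.95 zax [-0.0004  0.0004 -1.    ]
tool shift [ 0.0397  0.0273 -0.0066]Traceback (most recent call last):
  File "<stdin>", line 6, in <module>
  File "h.py", line 15, in blob
    n,l,st,ce=cv2.connectedComponentsWithStats(k); i=1+np.argmax(st[1:,4])
                                                       ~~~~~~~~~^^^^^^^^^^
    return _wrapfunc(a, 'argmax', axis=axis, out=out, **kwds)
    return bound(*args, **kwds)
ValueError: attempt to get argmax of an empty sequence
```

View pics/w3.png

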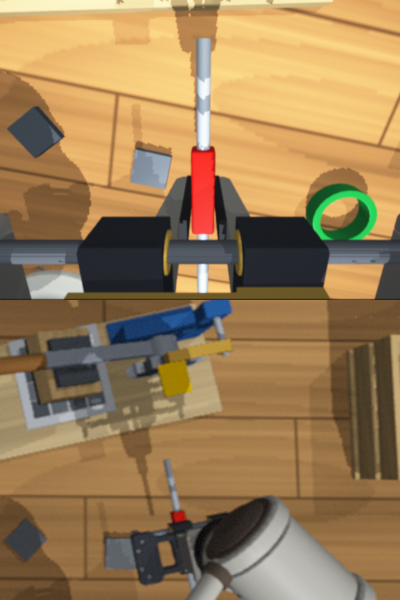

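The rod is held straight with its tip at wrist pixel (326,63), and the bench and tab area is clear. I'll align in y, then insert under the tab.

Emit:
arm_command(plan=[{"rx":0,"ry":0,"rz":0,"tx":0,"ty":0.0273,"tz":-0.008,"hand":0.01},{"rx":0,"ry":0,"rz":0,"tx":0.02,"ty":0,"tz":0,"hand":0.01},{"rx":0,"ry":0,"rz":0,"tx":0.02,"ty":0,"tz":0,"hand":0.01},{"rx":0,"ry":0,"rz":0,"tx":0.02,"ty":0,"tz":0,"hand":0.01},{"rx":0,"ry":0,"rz":0,"tx":0,"ty":0,"tz":0,"hand":0.01},{"rx":0,"ry":0,"rz":0,"tx":0,"ty":0,"tz":0,"hand":0.01}])

```text
t: 6.65
eef_pos: [0.4248, -0.1948, 0.142]
orientation: [[0.98, 0.199, -0.001], [0.199, -0.98, 0.0], [-0.001, -0.0, -1.0]]
ft_force: [-1.0, 0.1, -1.8]
width: 0.018
gripper_force: 30.0
```

```bash
python3 - <<'E'
from h import *
s=telemetry.sense();im=imaging.capture('wrist')
T=imaging.capture('top');S=imaging.capture('scene')
togo(s,(.474,-.185,.143))
R=np.array(s['orientation']);e=s['eef_pos']+R@np.array([.11,0,-.0045]);print('exp tip',e)
for n in('top','scene'):
    c=imaging.get_calibration(n);p=c['orientation'].T@(e-c['origin']);print(n,c['fx']*p[0]/p[2]+c['cx'],c['fy']*p[1]/p[2]+c['cy'])
cv2.imwrite('pics/w4.png',np.hstack([cv2.resize(im,(400,300)),np.hstack([cv2.resize(T[180:300,380:480],None,fx=2,fy=2.5),cv2.resize(S[180:300,120:220],None,fx=2,fy=2.5)])]))
E
```

```text
pos [ 0.4248 -0.1948  0.142 ] yaw 11.478668013163702 t 6.65 zax [-0.001   0.0003 -1.    ]
tool shift [ 0.0502  0.0002 -0.0011]
exp tip [ 0.5326 -0.1729  0.1464]
top 440.58383326927975 241.4915338180132
scene 182.06905980513358 234.69521026218092
```

View pics/w4.png

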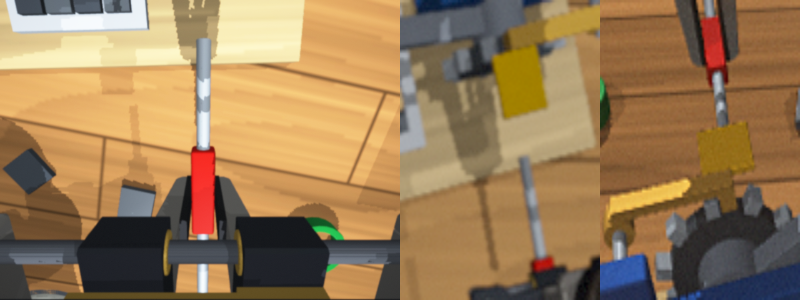

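The tip at top pixel (441,243) matches the prediction (441,241) and points at the tab. I'll insert 47 mm and start the lift.

Emit:
arm_command(plan=[{"rx":0,"ry":0,"rz":0,"tx":0.016,"ty":0,"tz":0,"hand":0.01},{"rx":0,"ry":0,"rz":0,"tx":0.016,"ty":0,"tz":0,"hand":0.01},{"rx":0,"ry":0,"rz":0,"tx":0.015,"ty":0,"tz":0,"hand":0.01},{"rx":0,"ry":0,"rz":0,"tx":0,"ty":0,"tz":-0.008,"hand":0.01},{"rx":0,"ry":0,"rz":0,"tx":0,"ty":0,"tz":-0.008,"hand":0.01},{"rx":0,"ry":0,"rz":0,"tx":0,"ty":0,"tz":-0.005,"hand":0.01},{"rx":0,"ry":0,"rz":0,"tx":0,"ty":0,"tz":-0.005,"hand":0.01},{"rx":0,"ry":0,"rz":0,"tx":0,"ty":0,"tz":-0.005,"hand":0.01},{"rx":0,"ry":0,"rz":0,"tx":0,"ty":0,"tz":-0.005,"hand":0.01},{"rx":0,"ry":0,"rz":0,"tx":0,"ty":0,"tz":-0.005,"hand":0.01},{"rx":0,"ry":0,"rz":0,"tx":0,"ty":0,"tz":-0.005,"hand":0.01},{"rx":0,"ry":0,"rz":0,"tx":0,"ty":0,"tz":-0.005,"hand":0.01}])

```text
t: 8.0
eef_pos: [0.4711, -0.1858, 0.1935]
orientation: [[0.98, 0.199, -0.0], [0.199, -0.98, 0.0], [-0.0, -0.0, -1.0]]
ft_force: [-0.1, -0.5, -2.5]
width: 0.0178
gripper_force: 30.0
```

Emit:
arm_command(plan=[{"rx":0,"ry":0,"rz":0,"tx":0,"ty":0,"tz":-0.005,"hand":0.01},{"rx":0,"ry":0,"rz":0,"tx":0,"ty":0,"tz":-0.005,"hand":0.01},{"rx":0,"ry":0,"rz":0,"tx":0,"ty":0,"tz":-0.004,"hand":0.01},{"rx":0,"ry":0,"rz":0,"tx":0,"ty":0,"tz":0,"hand":0.01}])

```text
t: 8.4
eef_pos: [0.4716, -0.186, 0.2081]
orientation: [[0.98, 0.199, 0.001], [0.199, -0.98, -0.001], [0.001, 0.001, -1.0]]
ft_force: [-0.1, -0.2, -0.1]
width: 0.0177
gripper_force: 30.0
```

```bash
python3 - <<'E'
from h import *
s=telemetry.sense();print(s['ft_force'],s['eef_pos'])
T=imaging.capture('top');S=imaging.capture('scene')
cv2.imwrite('pics/w5.png',np.hstack([cv2.resize(T[180:300,380:500],None,fx=3,fy=3),cv2.resize(S[160:280,110:230],None,fx=3,fy=3)]))
E
```

```text
[-0.1072 -0.2499 -0.1374] [ 0.4716 -0.186   0.2081]
```

View pics/w5.png

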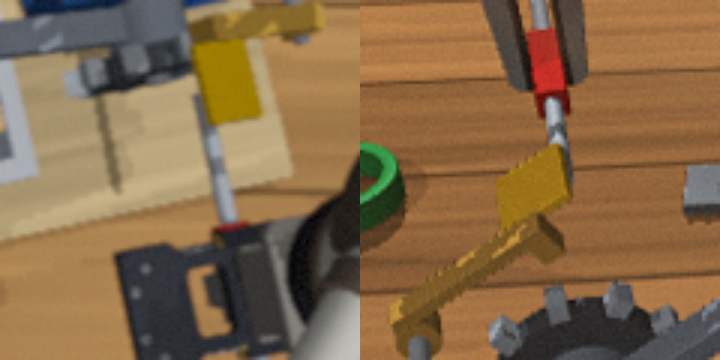

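The pawl is lifted clearly, to roughly 0.5 rad: tab tilted at scene crop (535,190), rod tip at its edge. I'll lower, back out and lay the rod down.

Emit:
arm_command(plan=[{"rx":0,"ry":0,"rz":0,"tx":0,"ty":0,"tz":0.015,"hand":0.01},{"rx":0,"ry":0,"rz":0,"tx":0,"ty":0,"tz":0.015,"hand":0.01},{"rx":0,"ry":0,"rz":0,"tx":-0.03,"ty":0,"tz":0,"hand":0.01},{"rx":0,"ry":0,"rz":0,"tx":-0.035,"ty":0,"tz":0,"hand":0.01},{"rx":0,"ry":0,"rz":0,"tx":-0.035,"ty":0,"tz":0,"hand":0.01},{"rx":0,"ry":0,"rz":0,"tx":0,"ty":0.045,"tz":0,"hand":0.01},{"rx":0,"ry":0,"rz":0,"tx":0,"ty":0,"tz":0.04,"hand":0.01},{"rx":0,"ry":0,"rz":0,"tx":0,"ty":0,"tz":0.04,"hand":0.01},{"rx":0,"ry":0,"rz":0,"tx":0,"ty":0,"tz":0.04,"hand":0.01},{"rx":0,"ry":0,"rz":0,"tx":0,"ty":0,"tz":0.025,"hand":0.01},{"rx":0,"ry":0,"rz":0,"tx":0,"ty":0,"tz":0.01,"hand":0.01},{"rx":0,"ry":0,"rz":0,"tx":0,"ty":0,"tz":0,"hand":0.01},{"rx":0,"ry":0,"rz":0,"tx":0,"ty":0,"tz":0,"hand":0.01}])

```text
t: 9.8
eef_pos: [0.383, -0.2507, 0.0235]
orientation: [[0.98, 0.199, 0.002], [0.199, -0.98, -0.002], [0.001, 0.002, -1.0]]
ft_force: [-0.2, -0.5, 0.3]
width: 0.0178
gripper_force: 30.0
```

Emit:
arm_command(plan=[{"rx":0,"ry":0,"rz":0,"tx":0,"ty":0,"tz":0.006,"hand":0.01},{"rx":0,"ry":0,"rz":0,"tx":0,"ty":0,"tz":0.006,"hand":0.01},{"rx":0,"ry":0,"rz":0,"tx":0,"ty":0,"tz":0.004,"hand":0.01},{"rx":0,"ry":0,"rz":0,"tx":0,"ty":0,"tz":0.002,"hand":0.01},{"rx":0,"ry":0,"rz":0,"tx":0,"ty":0,"tz":0,"hand":0.01},{"rx":0,"ry":0,"rz":0,"tx":0,"ty":0,"tz":0,"hand":0.01}])

```text
t: 10.4
eef_pos: [0.382, -0.2497, 0.0047]
orientation: [[0.98, 0.199, -0.001], [0.199, -0.98, 0.001], [-0.001, -0.001, -1.0]]
ft_force: [-3.2, 1.7, 6.7]
width: 0.0179
gripper_force: 30.0
```

Emit:
arm_command(plan=[{"rx":0,"ry":0,"rz":0,"tx":0,"ty":0,"tz":0,"hand":0.05},{"rx":0,"ry":0,"rz":0,"tx":0,"ty":0,"tz":0,"hand":0.05},{"rx":0,"ry":0,"rz":0,"tx":0,"ty":0,"tz":0,"hand":0.05},{"rx":0,"ry":0,"rz":0,"tx":0,"ty":0,"tz":0,"hand":0.05},{"rx":0,"ry":0,"rz":0,"tx":0,"ty":0,"tz":-0.03,"hand":0.05},{"rx":0,"ry":0,"rz":0,"tx":0,"ty":0,"tz":-0.045,"hand":0.05},{"rx":0,"ry":0,"rz":0,"tx":0,"ty":0,"tz":-0.045,"hand":0.0},{"rx":0,"ry":0,"rz":0,"tx":0,"ty":0,"tz":-0.045,"hand":0.0},{"rx":0,"ry":0,"rz":0,"tx":0,"ty":0,"tz":-0.045,"hand":0.0},{"rx":0,"ry":0,"rz":0,"tx":0,"ty":0,"tz":-0.045,"hand":0.0},{"rx":0,"ry":0,"rz":0,"tx":0,"ty":0,"tz":-0.045,"hand":0.0},{"rx":0,"ry":0,"rz":0,"tx":0,"ty":0,"tz":-0.035,"hand":0.0},{"rx":0,"ry":0,"rz":0,"tx":0,"ty":0,"tz":0,"hand":0.0},{"rx":0,"ry":0,"rz":0,"tx":0,"ty":0,"tz":0,"hand":0.0}])

```text
t: 11.8
eef_pos: [0.3823, -0.25, 0.3394]
orientation: [[0.98, 0.199, 0.001], [0.199, -0.98, -0.001], [0.001, 0.001, -1.0]]
ft_force: [-1.0, 0.3, -0.7]
width: 0.0006
gripper_force: 0.0
```

```bash
python3 - <<'E'
from h import *
s=telemetry.sense();im=imaging.capture('wrist')
T=imaging.capture('top');S=imaging.capture('scene')
cv2.imwrite('pics/w6.png',np.vstack([np.hstack([cv2.resize(T[140:380,250:570],(400,300)),cv2.resize(im,(400,300))]),np.hstack([cv2.resize(S[140:300,100:370],(800,300))])]))
togo(s,(.59,.057,.335)); print(s['width'])
E
```

```text
pos [ 0.3823 -0.25    0.3394] yaw 11.450512548552883 t 11.8 zax [ 0.0008 -0.0009 -1.    ]
tool shift [ 0.2645 -0.2597  0.0043]
0.0005739861423452378
```

View pics/w6.png

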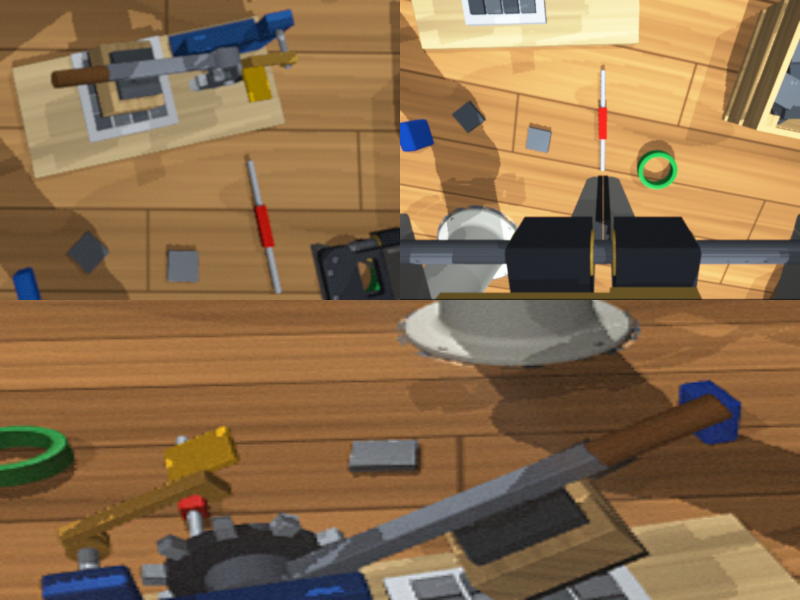

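The rod lies on the bench and is free, the pawl stays up, and the arm is still raised. I'll go above the handle and push down gently.

Emit:
arm_command(plan=[{"rx":0,"ry":0,"rz":0,"tx":0.033,"ty":-0.0325,"tz":0,"hand":0.0},{"rx":0,"ry":0,"rz":0,"tx":0.033,"ty":-0.0325,"tz":0,"hand":0.0},{"rx":0,"ry":0,"rz":0,"tx":0.033,"ty":-0.0325,"tz":0,"hand":0.0},{"rx":0,"ry":0,"rz":0,"tx":0.033,"ty":-0.0325,"tz":0,"hand":0.0},{"rx":0,"ry":0,"rz":0,"tx":0.033,"ty":-0.0325,"tz":0,"hand":0.0},{"rx":0,"ry":0,"rz":0,"tx":0.033,"ty":-0.0325,"tz":0,"hand":0.0},{"rx":0,"ry":0,"rz":0,"tx":0.033,"ty":-0.0325,"tz":0,"hand":0.0},{"rx":0,"ry":0,"rz":0,"tx":0.033,"ty":-0.0325,"tz":0,"hand":0.0},{"rx":0,"ry":0,"rz":0,"tx":0,"ty":0,"tz":0.03,"hand":0.0},{"rx":0,"ry":0,"rz":0,"tx":0,"ty":0,"tz":0.03,"hand":0.0},{"rx":0,"ry":0,"rz":0,"tx":0,"ty":0,"tz":0.015,"hand":0.0},{"rx":0,"ry":0,"rz":0,"tx":0,"ty":0,"tz":0.01,"hand":0.0},{"rx":0,"ry":0,"rz":0,"tx":0,"ty":0,"tz":0.01,"hand":0.0},{"rx":0,"ry":0,"rz":0,"tx":0,"ty":0,"tz":0.01,"hand":0.0},{"rx":0,"ry":0,"rz":0,"tx":0,"ty":0,"tz":0.01,"hand":0.0}])

```text
t: 13.45
eef_pos: [0.5906, 0.0574, 0.2262]
orientation: [[0.98, 0.198, 0.005], [0.198, -0.98, 0.0], [0.005, 0.0, -1.0]]
ft_force: [-0.6, 1.7, 5.7]
width: 0.0005
gripper_force: 2.3
```

Emit:
arm_command(plan=[{"rx":0,"ry":0,"rz":0,"tx":0,"ty":0,"tz":0.01,"hand":0.0},{"rx":0,"ry":0,"rz":0,"tx":0,"ty":0,"tz":0.01,"hand":0.0},{"rx":0,"ry":0,"rz":0,"tx":0,"ty":0,"tz":0.01,"hand":0.0},{"rx":0,"ry":0,"rz":0,"tx":0,"ty":0,"tz":0.01,"hand":0.0},{"rx":0,"ry":0,"rz":0,"tx":0,"ty":0,"tz":0.01,"hand":0.0},{"rx":0,"ry":0,"rz":0,"tx":0,"ty":0,"tz":0.01,"hand":0.0},{"rx":0,"ry":0,"rz":0,"tx":0,"ty":0,"tz":0.01,"hand":0.0},{"rx":0,"ry":0,"rz":0,"tx":0,"ty":0,"tz":0.01,"hand":0.0},{"rx":0,"ry":0,"rz":0,"tx":0,"ty":0,"tz":0.008,"hand":0.0},{"rx":0,"ry":0,"rz":0,"tx":0,"ty":0,"tz":0.004,"hand":0.0},{"rx":0,"ry":0,"rz":0,"tx":0,"ty":0,"tz":0.004,"hand":0.0},{"rx":0,"ry":0,"rz":0,"tx":0,"ty":0,"tz":0,"hand":0.0}])

```text
t: 14.65
eef_pos: [0.5899, 0.0573, 0.1286]
orientation: [[0.98, 0.198, 0.002], [0.198, -0.98, -0.0], [0.002, 0.001, -1.0]]
ft_force: [0.5, 1.3, 2.7]
width: 0.0003
gripper_force: 1.0
```

Emit:
arm_command(plan=[{"rx":0,"ry":0,"rz":0,"tx":0,"ty":0,"tz":0.003,"hand":0.0},{"rx":0,"ry":0,"rz":0,"tx":0,"ty":0,"tz":0.003,"hand":0.0},{"rx":0,"ry":0,"rz":0,"tx":0,"ty":0,"tz":0.002,"hand":0.0},{"rx":0,"ry":0,"rz":0,"tx":0,"ty":0,"tz":0,"hand":0.0},{"rx":0,"ry":0,"rz":0,"tx":0,"ty":0,"tz":0,"hand":0.0}])

```text
t: 15.15
eef_pos: [0.5898, 0.0576, 0.122]
orientation: [[0.98, 0.199, 0.001], [0.199, -0.98, 0.0], [0.001, 0.0, -1.0]]
ft_force: [-2.8, 3.8, 12.8]
width: 0.0003
gripper_force: 6.4
```

The arm is seated at 0.122 m, with the force rising to 13 N. I'll lift away and check.

Emit:
arm_command(plan=[{"rx":0,"ry":0,"rz":0,"tx":0,"ty":0,"tz":-0.01,"hand":0.0},{"rx":0,"ry":0,"rz":0,"tx":0,"ty":0,"tz":-0.03,"hand":0.0},{"rx":0,"ry":0,"rz":0,"tx":0,"ty":0,"tz":-0.045,"hand":0.0},{"rx":0,"ry":0,"rz":0,"tx":0,"ty":0,"tz":-0.045,"hand":0.0},{"rx":0,"ry":0,"rz":0,"tx":0,"ty":0,"tz":-0.045,"hand":0.0},{"rx":0,"ry":0,"rz":0,"tx":-0.045,"ty":0,"tz":0,"hand":0.0},{"rx":0,"ry":0,"rz":0,"tx":-0.045,"ty":0,"tz":0,"hand":0.0},{"rx":0,"ry":0,"rz":0,"tx":-0.045,"ty":0,"tz":0,"hand":0.0},{"rx":0,"ry":0,"rz":0,"tx":0,"ty":0,"tz":0,"hand":0.0},{"rx":0,"ry":0,"rz":0,"tx":0,"ty":0,"tz":0,"hand":0.0},{"rx":0,"ry":0,"rz":0,"tx":0,"ty":0,"tz":0,"hand":0.0}])

```text
t: 16.25
eef_pos: [0.4577, 0.0303, 0.2953]
orientation: [[0.98, 0.198, 0.0], [0.198, -0.98, -0.0], [0.0, 0.001, -1.0]]
ft_force: [-0.4, -0.7, -0.3]
width: 0.0004
gripper_force: 0.0
```

```bash
python3 - <<'E'
from h import *
s=telemetry.sense();print(s['eef_pos'],s['ft_force'])
T=imaging.capture('top');S=imaging.capture('scene')
cv2.imwrite('pics/w7.png',np.vstack([cv2.resize(T[140:380,250:570],(400,300)),cv2.resize(S[140:340,80:380],(400,267))]))
E
```

```text
[0.4577 0.0303 0.2953] [-0.4486 -0.6791 -0.288 ]
```

View pics/w7.png

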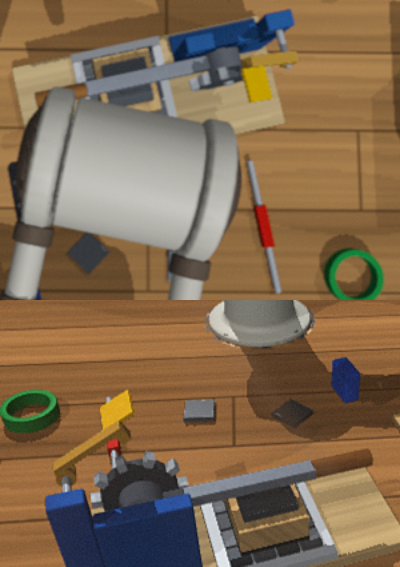

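The arm is down on the tiles (scene crop (290,480)), the pawl is still up ((118,410)), and the rod is flat on the bench ((265,225)).

```bash
python3 -c "
from bench import workorder
print(workorder.sign_off())"
```

```text
the job is handed in; nothing more can be done
None
```

I lifted the pawl with the rod, pushed the press arm down onto the tiles, left the rod lying free on the bench and handed the job in at about 16 s; the sign-off gave no verdict.

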